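# Roll the pin over the tile to gauge it

## Robot

A 7-joint arm with a two-finger parallel gripper is mounted at the origin on the work surface. World frame = base frame: x ahead of the robot, y to its left, z up, the work surface at z = 0. Lengths are in m, angles in rad, forces in N, time in s.
With the tool pointing down it reaches from about 0.4 to 0.85 m from the base axis. Payload 10.4 kg.
Tool frame: the origin (TCP) lies between the finger pads; the fingertips stand 11 mm ahead of it and the grasp point (between the pads) lies 8 mm behind it (tip_reach is the distance from the TCP to the fingertips, in m); z points along the fingers, y is the line along which they close (so a half turn about z gives the same grasp; the last joint's range is limited). The gripper opens to 85 mm and grips with 20 to 120 N. Pads are 22 mm wide; open, the fingers measure 114 mm over their backs; the gripper's body (76 mm by 85 mm) begins 54 mm behind the grasp point. The pads swing forward as they close: fully open they stand 13 mm farther back than shut.
Start: joints at [-1.205, 0.332, -0.065, 1.46, 0.022, 1.35, -0.088], TCP at [0.237, 0.578, 0.242] pointing down, gripper open.
Joint ranges: [-2.6, 2.6], [-0.5, 2.12], [-1.47, 1.34], [0.16, 2.42], [-1.27, 4.41], [0.06, 2.06], [-2.6, 2.6]. Speed limits (rad/s): [2.22, 2.22, 2.79, 2.79, 3.14, 3.14, 3.14].

## Interface

Orientations are given as a unit quaternion [x, y, z, w].
In Python, from workcell import * gives the robot as it stands.
- The arm moves only by the shell command python3 -m inch 'ROWS' [OPENING] [FORCE]. ROWS is JSON, a list of rows, each an object with "slide": the shift along the world's x, y, z in m, a list of three; "yaw": the turn about the world's z in rad. A call has 1 to 20 rows; each row is the pose to reach, as a shift and turn from the pose commanded when the call began; what a row does not reach only later rows make up. A row lasts 1/12 s, in which the tool goes at most 41.7 mm and 7.16 degrees, less where a joint would pass 70% of its speed; a pose out of reach is approached as far as the arm can. A call with a gripper value outside its range is refused whole. OPENING is the closure in counts, from 0 (fully open) to 255 (shut), set as the call begins (- or left out, the last holds). The fingers move at their own pace and stop on an object; FORCE is the grip in N (left out, the last holds). Time passes only in rows, so rows that repeat a pose let the fingers close. It gives the time, the measured TCP pose, the force, the opening and the grip force at its end, in the units of the state.
- get_obs(): the state, without advancing time (a new reading comes with each control period).
- camera(name): name is "scene" or "top"; returns a dict with "frame" (420x560x3 uint8, red, green, blue), "fx", "fy", "cx", "cy" (pixels), "k1" (the pictures are not rectified: a ray, as slopes to the right and down, at radius r is drawn at 1 + k1 r^2 times it, then the intrinsics apply), "extrinsics" (4x4, takes a point from world to camera coordinates). Camera axes: x right, y down, z forward; pixel columns grow to the right and rows downward; lengths in m; the calibration is good to about 2 mm. A picture is of the moment at which its call begins. There is no depth.
- hand_in(): hands the job in; it is judged then, once.
The state is a dict: "clock": time; "joint_pos": joint angles; "joint_velocities": joint speeds; "tau": joint torques, N m; "position": TCP position; "ee_rot": TCP orientation; "ft_force": force on the tool from outside, world axes, zero at the start; "torque": the same for the moment, N m; "grip_width": opening from 0.0 (shut) to 1.0 (fully open); "grasp_force": force on a finger pad.
Only numpy, scipy, OpenCV 4.12 (cv2) and the standard library are available. Lean on these libraries where they do the work, as an engineer would, in place of code of your own. Each camera call takes 0.05 s, during which the arm holds its last target. There are 200 camera calls.

## Task

To gauge the thickness of the tile lying between the two strips, roll the rolling pin along the strips by pushing on the top of its barrel with the fingertips, slowly and gently, in as many strokes as you need, until it stands at rest square over the middle of the tile; then leave it and take the fingers away. The pin must roll on the strips, not slide; do not grip it, lift it or push it from the side, and leave the other things where they are.

Things in the scene. Friction and masses are not known exactly. Their poses are not given: they have to be found in the camera images.
- rolling_pin: wooden rolling pin, one piece, 0.5 kg: smooth barrel 76 mm diameter, 170 mm long, a 28 mm thick handle stub at each end, 274 mm over all. It lies across the two dark strips, barrel axis 62 mm and barrel top 100 mm above the table. Origin: on the axis at mid length; x along the barrel; y and z turn as it rolls. Slight rolling resistance: stays where left, coasts only a few mm after a slow push
- board: fixed plywood board 270 x 460 x 12 mm on the table, with two dark wooden strips on it, each 22 mm wide, 440 mm long, 12 mm high (tops 24 mm above the table), 132 mm apart centre to centre, running along the board's y axis. Origin: centre of its underside, on the table. x across the strips, y along them (rolling direction), z up
- tile: fixed terracotta tile 90 (across the strips) x 100 (along them) x 6 mm, flat on the board between the strips; its top (18 mm above the table) is 6 mm below the strip tops, so the pin passes over it. It may be on either side of the pin, 120 to 250 mm away centre to centre. Origin: centre of its underside, axes parallel to the board's
- glaze_pot: small white glazed pot, solid, 36 mm diameter, 32 mm high, standing on a corner of the board outside the strips; bystander. Origin: centre of its underside
- rib: flat wooden modelling rib 26 x 75 x 6 mm lying on the board outside the strips; bystander. Origin: centre of its underside
- bottle_a: yellow paint bottle 44 mm diameter, 110 mm high, on the table to the left of the board; bystander. Origin: centre of its underside
- bottle_b: green paint bottle 44 mm diameter, 110 mm high, on the table to the left of the board; bystander. Origin: centre of its underside
- bowl: blue ceramic bowl 120 mm diameter, 50 mm high, on a green mat on the table to the left; bystander. Origin: centre of its underside
- mug: white mug 84 mm diameter, 85 mm high, standing on a blue banding wheel (170 mm diameter, top 62 mm above the table) to the right of the board; bystander. Origin: centre of its underside
- water_bottle: clear bottle 62 mm diameter, 190 mm high, on the table to the right; bystander. Origin: centre of its underside

How it is judged:
On the way, in this order (a step that is already met when the one before it is completed fails the run):
1. the pin has rolled about a quarter turn along the strips without sliding (more than 1.3 rad within 75 mm of travel) (angle between rolling_pin's own z axis and vertical above 1.3 rad and distance of rolling_pin from where it was at the start of the episode below 0.075 m), for 0.05 s.
2. the pin has rolled about half a turn without sliding (more than 2.5 rad within 125 mm of travel) (angle between rolling_pin's own z axis and vertical above 2.5 rad and distance of rolling_pin from where it was at the start of the episode below 0.125 m), for 0.05 s.
At the end, for the whole second after the job is handed in: The pin rests on the strips at rest with its middle within 12 mm of the tile's middle along the strips and 20 mm across them, square to the strips within 0.12 rad (7 degrees); every bystander is within 15 mm of where it stood (y of rolling_pin in the frame of tile between -0.012 and 0.012 m and x of rolling_pin in the frame of tile between -0.02 and 0.02 m and height (world z) of rolling_pin between 0.058 and 0.066 m and angle between the x axis of rolling_pin and the x axis of board, either way round below 0.12 rad and linear speed of rolling_pin below 0.01 m/s and angular speed of rolling_pin below 0.2 rad/s and distance of each of glaze_pot, rib, bottle_a, bottle_b, bowl, mug, water_bottle from where it was at the start of the episode below 0.015 m); the robot touches nothing.
It fails at once if the pin is lifted more than 10 mm (height (world z) of rolling_pin above 0.072 m).
It fails at once if the fingers reach down beside the pin and touch it there (pushed from the side or straddled, the grasp point more than 5 mm below the barrel's top, so the tips more than about 20 mm below it) (contact force between the fingers and rolling_pin above 1 N and height (world z) of the grasp point below 0.095 m).
It fails at once if the pin is thrown or knocked along faster than 0.3 m/s (linear speed of rolling_pin above 0.3 m/s).
It fails at once if the pin is pressed with more than 60 N (contact force between the fingers and rolling_pin above 60 N).
It fails at once if a bystander is moved by more than 30 mm (distance of any of glaze_pot, rib, bottle_a, bottle_b, bowl, mug, water_bottle from where it was at the start of the episode above 0.03 m).
It also fails if it takes over 67 s, if anything falls off the work surface, if the arm or the gripper's body presses on something with over 40 N, if the wrist force passes 120 N, or if a joint passes its speed limit or range.

## Working session

There is one attempt and no reset: what is moved stays moved. The work goes in short steps, Python scripts to look and compute and a shell command to move; the robot and the scene stay as the last step left them, time stands still between calls to the robot, and variables do not carry over. Pictures are saved under pics/ and viewed, at most 10 in all, crops included, and the job is handed in when it is done.

```bash
mkdir -p pics; python3 - <<'E'
from workcell import *
import cv2,numpy as np
o=get_obs();print({k:np.round(v,3).tolist() for k,v in o.items()})
for n in("scene","top"):
    c=camera(n);cv2.imwrite(f"pics/{n}0.png",c["frame"][:,:,::-1])
    print(n,c["fx"],c["fy"],c["cx"],c["cy"],c["k1"],np.round(c["extrinsics"],4).tolist())
E
```

```text
{'clock': 0.0, 'joint_pos': [-1.205, 0.333, -0.065, 1.461, 0.022, 1.35, -0.089], 'joint_velocities': [-0.0, -0.0, -0.001, -0.001, 0.0, 0.001, 0.001], 'tau': [-0.001, -62.545, 0.048, -39.161, 0.016, 0.01, 0.0], 'position': [0.237, 0.578, 0.242], 'ee_rot': [0.193, 0.981, -0.001, -0.0], 'ft_force': [0.218, 0.906, -0.797], 'torque': [0.004, 0.054, 0.029], 'grasp_force': 0.0, 'grip_width': 0.998}
scene 455.3002875963394 455.3002875963394 278.0119464960761 213.20994318921373 0.04800205390928741 [[-0.8536, 0.5208, -0.0031, 0.4647], [0.4202, 0.685, -0.5952, -0.2105], [-0.3078, -0.5094, -0.8036, 1.5882], [0.0, 0.0, 0.0, 1.0]]
top 447.3210640143314 447.3210640143314 276.30423046386505 207.82438335562665 0.0034762020499747716 [[-0.086, -0.9963, -0.0043, 0.0554], [-0.9712, 0.0849, -0.2225, 0.5525], [0.222, -0.0149, -0.9749, 1.3582], [0.0, 0.0, 0.0, 1.0]]
```

View pics/top0.png

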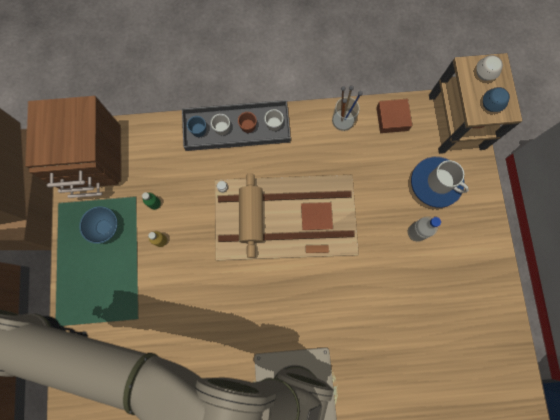

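View pics/scene0.png

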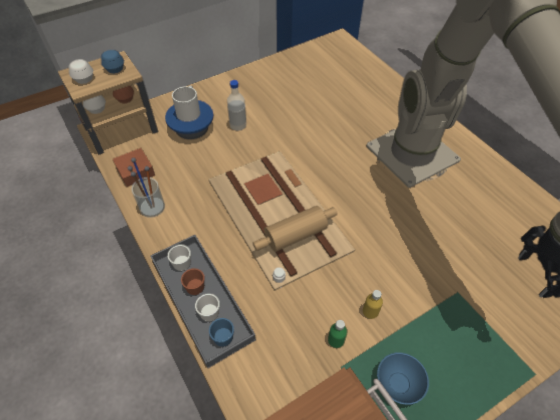

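The top view shows the pin upright at about (251,214) and the tile at (317,216). The strips run horizontally at rows ~197 and ~237, the pot is at (222,187) and the rib at (317,249). Next I'll measure these.

```bash
cat > h.py <<'E'
from workcell import *
import cv2,numpy as np
def ray(c,u,v,z):
    x,y=(u-c["cx"])/c["fx"],(v-c["cy"])/c["fy"]
    a,b=x,y
    for _ in range(8):
        s=1+c["k1"]*(a*a+b*b);a,b=x/s,y/s
    E=c["extrinsics"];R,t=E[:3,:3],E[:3,3]
    o=-R.T@t;d=R.T@np.array([a,b,1]);return o+d*(z-o[2])/d[2]
def pix(c,p):
    q=c["extrinsics"][:3,:3]@p+c["extrinsics"][:3,3];a=q[:2]/q[2];a=a*(1+c["k1"]*(a@a))
    return a*c["fx"]+[c["cx"],c["cy"]]
def blobs(c,mask,roi,amin=60):
    m=np.zeros_like(mask);x0,y0,x1,y1=roi;m[y0:y1,x0:x1]=mask[y0:y1,x0:x1]
    cs,_=cv2.findContours(m,cv2.RETR_EXTERNAL,cv2.CHAIN_APPROX_NONE)
    return sorted([k for k in cs if cv2.contourArea(k)>amin],key=cv2.contourArea,reverse=True)
def cen(k):
    m=cv2.moments(k);return m["m10"]/m["m00"],m["m01"]/m["m00"]
def world(c,k,z):
    P=np.array([ray(c,*p,z)[:2] for p in k[:,0].astype(float)],dtype=np.float32)
    (a,s,an)=cv2.minAreaRect(P);return np.round(a,4),np.round(s,4),round(an,1)
E
python3 - <<'E'
from h import *
for n,roi in(("top",(210,172,362,262)),("scene",(205,145,355,290))):
    c=camera(n);f=c["frame"];hsv=cv2.cvtColor(f,cv2.COLOR_RGB2HSV);
    for p in {"top":[(317,216),(251,214),(320,196),(330,230),(251,183)],"scene":[(265,188),(298,228),(312,240),(245,200),(330,213)]}[n]: print(p,hsv[p[1],p[0]])
    H,S,V=[hsv[:,:,i].astype(int) for i in range(3)]
    dark=((V<85)&(S>60)).astype(np.uint8);tile=((H<10)|(H>174))&(S>110)&(V>=85)
    for nm,m,z in(("dark",dark,.024),("tile",tile.astype(np.uint8),.018)):
        for k in blobs(c,m,roi,50): print(n,nm,np.round(cen(k)),cv2.contourArea(k),*world(c,k,z))
    x0,y0,x1,y1=roi
    cv2.imwrite(f"pics/{n}1.png",cv2.resize(f[y0:y1,x0:x1,::-1],None,fx=4 if n=="top" else 4,fy=4,interpolation=cv2.INTER_CUBIC))
E
```

```text
(317, 216) [  9 138 131]
(251, 214) [ 17 107 153]
(320, 196) [ 10 135  83]
(330, 230) [ 16  92 142]
(251, 183) [ 17 106 142]
top dark [322. 195.] 179.0 [ 0.593  -0.1447] [0.1808 0.0168] 87.0
top dark [328. 235.] 131.0 [ 0.461  -0.1398] [0.1774 0.0152] 87.0
top tile [316. 216.] 645.0 [ 0.528 -0.121] [0.093  0.0833] 86.5
(265, 188) [  9 138 140]
(298, 228) [ 16 103 176]
(312, 240) [ 17  87 159]
(245, 200) [ 10 130  90]
(330, 213) [ 17 103 173]
scene dark [276. 249.] 52.5 [0.6134 0.1021] [0.0243 0.055 ] 9.3
scene tile [263. 189.] 539.0 [ 0.5293 -0.1188] [0.0946 0.0841] 87.5
```

View pics/top1.png

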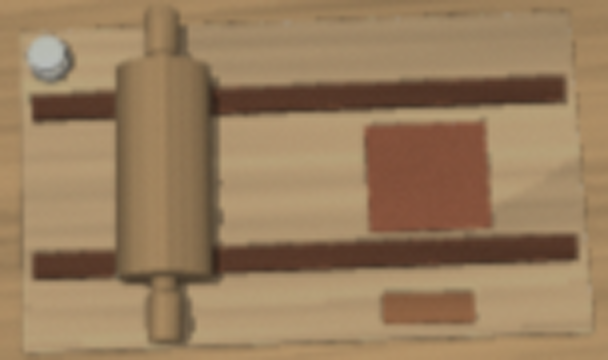

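The enlarged top view shows the barrel spanning columns 117–211 and rows 60–280 (crop pixels). The handle ends are near (162,8) and (166,342), and the strips tilt slightly. I'll segment the pin by its edges.

```bash
python3 - <<'E'
from h import *
c=camera("top")
W=lambda x,y,z:ray(c,210+(x-1.5)/4,172+(y-1.5)/4,z)[:2]
print("cam",np.round(-c["extrinsics"][:3,:3].T@c["extrinsics"][:3,3],3))
T,B=W(162.5,8,.062),W(166,342,.062)
print("handle ends",T,B,"mid",(T+B)/2,"len",np.linalg.norm(T-B),"axis dir",np.degrees(np.arctan2(*(T-B)[::-1])))
for y in(90,170,250): print("barrel L/R",W(117,y,.062),W(211,y,.062))
for a,b in(((32,107),(566,89)),((33,266),(578,247))):
    a,b=W(*a,.024),W(*b,.024);print("strip",a,b,np.linalg.norm(a-b),"mid",(a+b)/2,"dir",np.degrees(np.arctan2(*(a-b)[::-1])))
q=[W(*p,.018) for p in((364,123),(486,122),(491,227),(370,231))];print("tile",np.mean(q,0),[np.linalg.norm(q[i]-q[i-1]) for i in range(4)])
for n,x,y,z in(("pot",49,58,.04),("rib",429,307,.018)):print(n,W(x,y,z))
E
```

```text
cam [0.24  0.029 1.447]
handle ends [0.67561049 0.08158515] [0.40591865 0.09863869] mid [0.54076457 0.09011192] len 0.27023047564151553 axis dir -3.618191866690078
barrel L/R [0.61048804 0.12286437] [0.60393254 0.04794063]
barrel L/R [0.5451898  0.12728116] [0.53871484 0.05311846]
barrel L/R [0.48120765 0.13160729] [0.47481141 0.05819133]
strip [0.61236184 0.19590411] [ 0.58934941 -0.24201146] 0.4385198025466307 mid [ 0.60085562 -0.02305368] dir 86.99187847207274
strip [0.48070409 0.20260359] [ 0.45807349 -0.23545247] 0.4386402354740951 mid [ 0.46938879 -0.01642444] dir 87.04264835018975
tile [ 0.52834971 -0.12191695] [np.float64(0.09008690498105634), np.float64(0.100178562697997), np.float64(0.0875470564974896), np.float64(0.09812020062065016)]
pot [0.64813501 0.17784592]
rib [ 0.42095354 -0.11149323]
```

Pin centre is (0.541, 0.090) and tile centre is (0.5285, -0.121). The strips run at 87°, so the pin has to travel 0.212 m along (-0.052, -0.9986). Sizes check out: strip length 0.4385, pin length 0.270, tile 0.09 × 0.10. I'll keep the gripper open with the fingers spaced along the barrel, and move in above the pin.

```bash
python3 -m inch '[{"slide":[0.015,-0.025,0],"yaw":-0.05},{"slide":[0.03,-0.05,0],"yaw":-0.12},{"slide":[0.05,-0.08,0],"yaw":-0.2},{"slide":[0.07,-0.11,0],"yaw":-0.28},{"slide":[0.09,-0.14,0],"yaw":-0.36},{"slide":[0.11,-0.17,0],"yaw":-0.44},{"slide":[0.13,-0.2,0],"yaw":-0.52},{"slide":[0.15,-0.23,0],"yaw":-0.6},{"slide":[0.17,-0.26,0],"yaw":-0.68},{"slide":[0.19,-0.29,0],"yaw":-0.76},{"slide":[0.21,-0.32,0],"yaw":-0.84},{"slide":[0.23,-0.35,-0.01],"yaw":-0.92},{"slide":[0.25,-0.38,-0.02],"yaw":-1.0},{"slide":[0.27,-0.41,-0.04],"yaw":-1.08},{"slide":[0.285,-0.44,-0.06],"yaw":-1.16},{"slide":[0.297,-0.462,-0.08],"yaw":-1.21},{"slide":[0.304,-0.474,-0.09],"yaw":-1.24},{"slide":[0.304,-0.474,-0.09],"yaw":-1.24},{"slide":[0.304,-0.474,-0.09],"yaw":-1.24},{"slide":[0.304,-0.474,-0.09],"yaw":-1.24}]' 0
python3 - <<'E'
from h import *
import workcell;print([x for x in dir(workcell) if 'tip' in x.lower()],{k:get_obs()[k] for k in get_obs() if 'tip' in k})
print(get_obs()["ee_rot"])
c=camera("scene");cv2.imwrite("pics/s2.png",cv2.resize(c["frame"][130:290,190:390,::-1],None,fx=4,fy=4)[:600])
E
```

```text
clock: 1.92
position: [0.5409, 0.1063, 0.1531]
ee_rot: [0.726, 0.687, 0.001, -0.0]
ft_force: [0.1, 0.3, -0.1]
grip_width: 1.001
grasp_force: 0.0
['tip_reach'] {}
[ 7.26271657e-01  6.87407496e-01  6.22042590e-04 -1.68377063e-04]
```

View pics/s2.png

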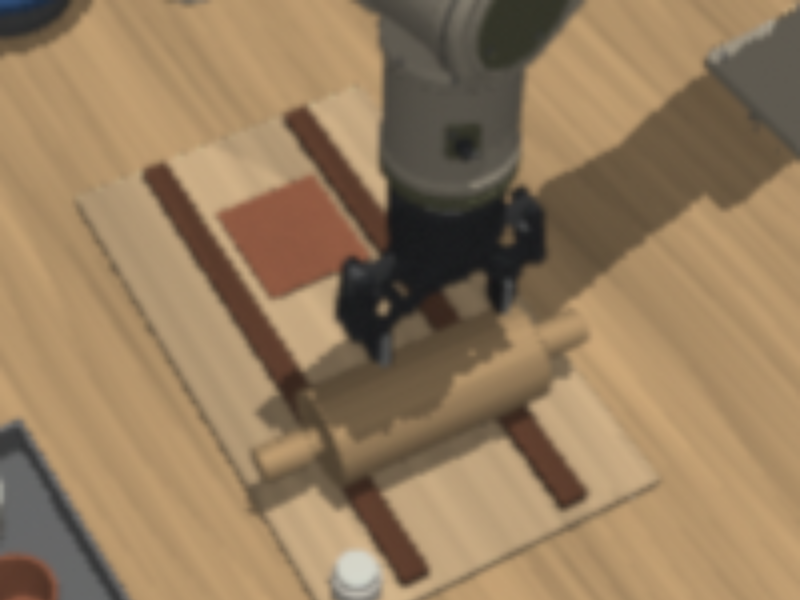

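The fingers are aligned with the barrel, which sits just below the tips. Descending to find contact.

```bash
python3 -c "from workcell import *;print(tip_reach)"
python3 -m inch '[{"slide":[0,-0.002,-0.015],"yaw":0},{"slide":[0,-0.003,-0.03],"yaw":0},{"slide":[0,-0.003,-0.04],"yaw":0},{"slide":[0,-0.003,-0.046],"yaw":0},{"slide":[0,-0.003,-0.048],"yaw":0},{"slide":[0,-0.003,-0.048],"yaw":0}]'
python3 -m inch '[{"slide":[0,0,-0.001],"yaw":0},{"slide":[0,0,-0.002],"yaw":0},{"slide":[0,0,-0.003],"yaw":0},{"slide":[0,0,-0.003],"yaw":0},{"slide":[0,0,-0.003],"yaw":0}]'
```

```text
0.011
clock: 2.47
position: [0.5408, 0.102, 0.1044]
ee_rot: [0.727, 0.687, 0.0, -0.0]
ft_force: [-0.1, -0.8, -0.1]
grip_width: 1.002
grasp_force: 0.0
clock: 2.88
position: [0.541, 0.1014, 0.1015]
ee_rot: [0.727, 0.686, 0.0, 0.0]
ft_force: [-0.5, 0.4, -0.9]
grip_width: 1.002
grasp_force: 0.0
```

```bash

python3 -m inch '[{"slide":[0,0,-0.001],"yaw":0},{"slide":[0,0,-0.002],"yaw":0},{"slide":[0,0,-0.002],"yaw":0},{"slide":[0,0,-0.002],"yaw":0}]'
python3 -m inch '[{"slide":[0,0,-0.001],"yaw":0},{"slide":[0,0,-0.001],"yaw":0},{"slide":[0,0,-0.001],"yaw":0}]'
```

```text
clock: 3.22
position: [0.5409, 0.1014, 0.0992]
ee_rot: [0.727, 0.686, -0.0, -0.0]
ft_force: [0.2, -0.7, 0.4]
grip_width: 1.0
grasp_force: 0.0
clock: 3.47
position: [0.5409, 0.1014, 0.0983]
ee_rot: [0.727, 0.686, -0.0, 0.0]
ft_force: [0.1, 0.4, 0.7]
grip_width: 0.999
grasp_force: 0.0
```

```bash

python3 -m inch '[{"slide":[0,0,-0.001],"yaw":0},{"slide":[0,0,-0.001],"yaw":0},{"slide":[0,0,-0.001],"yaw":0}]'
python3 -m inch '[{"slide":[0,0,-0.001],"yaw":0},{"slide":[0,0,-0.001],"yaw":0},{"slide":[0,0,-0.001],"yaw":0}]'
```

```text
clock: 3.72
position: [0.5411, 0.1016, 0.0977]
ee_rot: [0.727, 0.686, 0.0, 0.0]
ft_force: [-2.1, 0.1, 4.3]
grip_width: 0.999
grasp_force: 2.2
clock: 3.97
position: [0.5412, 0.1019, 0.0974]
ee_rot: [0.727, 0.686, 0.001, -0.0]
ft_force: [-5.0, 0.5, 13.1]
grip_width: 0.999
grasp_force: 6.5
```

Contact is 13 N at TCP z 0.0974. First stroke:

```bash

python3 -m inch '[{"slide":[0,-0.002,0],"yaw":0},{"slide":[0,-0.005,0],"yaw":0},{"slide":[0,-0.009,0],"yaw":0},{"slide":[-0.001,-0.014,0],"yaw":0},{"slide":[-0.001,-0.019,0],"yaw":0},{"slide":[-0.001,-0.024,0],"yaw":0},{"slide":[-0.002,-0.029,0],"yaw":0},{"slide":[-0.002,-0.034,0],"yaw":0},{"slide":[-0.002,-0.038,0],"yaw":0},{"slide":[-0.002,-0.041,0],"yaw":0},{"slide":[-0.002,-0.043,0],"yaw":0},{"slide":[-0.002,-0.044,0],"yaw":0},{"slide":[-0.002,-0.044,0],"yaw":0}]'
cat >> h.py <<'E'
def see(name=None):
    # pin handle + barrel silhouette from scene camera: handle ends; plus crop from top
    c=camera("scene")
    if name: cv2.imwrite(f"pics/{name}.png",cv2.resize(c["frame"][130:290,190:390,::-1],None,fx=4,fy=4)[:600])
    return c
E
python3 - <<'E'
from h import *
see("s3")
E
```

```text
clock: 5.05
position: [0.5385, 0.0571, 0.0972]
ee_rot: [0.727, 0.686, -0.0, -0.0]
ft_force: [-8.6, -1.0, 16.1]
grip_width: 0.998
grasp_force: 7.5
```

View pics/s3.png

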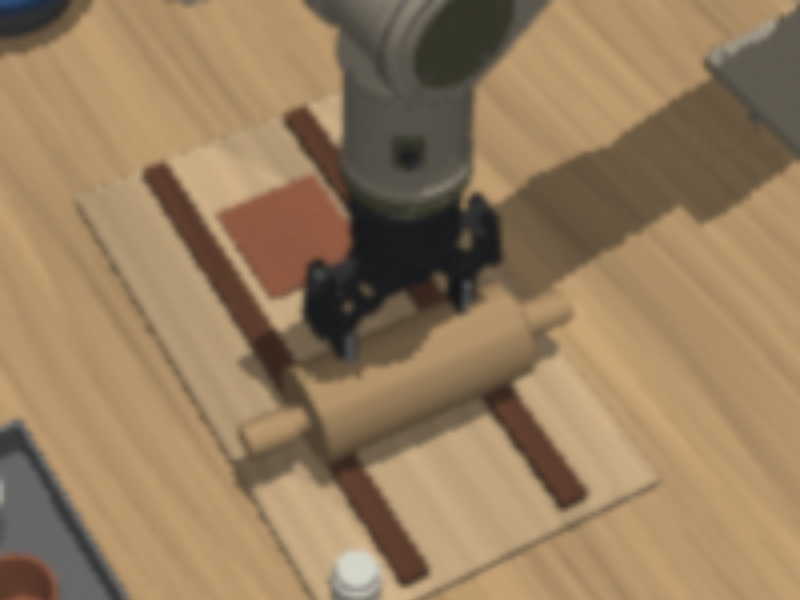

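The pin rolled about 22 mm as planned (left handle end now near (248,440) in the crop). Next is a full cycle: lift, back 26 mm, press, forward 60 mm.

```bash

python3 -m inch '[{"slide":[0,0,0.005],"yaw":0},{"slide":[0,0,0.012],"yaw":0},{"slide":[0,0.004,0.012],"yaw":0},{"slide":[0.001,0.018,0.012],"yaw":0},{"slide":[0.001,0.026,0.012],"yaw":0},{"slide":[0.001,0.026,0.008],"yaw":0},{"slide":[0.001,0.026,0.003],"yaw":0},{"slide":[0.001,0.026,0],"yaw":0},{"slide":[0.001,0.026,0],"yaw":0},{"slide":[0.001,0.023,0],"yaw":0},{"slide":[0.001,0.018,0],"yaw":0},{"slide":[0.001,0.012,0],"yaw":0},{"slide":[0,0.006,0],"yaw":0},{"slide":[0,0,0],"yaw":0},{"slide":[0,-0.006,0],"yaw":0},{"slide":[-0.001,-0.012,0],"yaw":0},{"slide":[-0.001,-0.018,0],"yaw":0},{"slide":[-0.001,-0.024,0],"yaw":0},{"slide":[-0.002,-0.03,0],"yaw":0},{"slide":[-0.002,-0.034,0],"yaw":0}]'
python3 -m inch '[{"slide":[0,0,0],"yaw":0},{"slide":[0,0,0],"yaw":0}]'
python3 - <<'E'
from h import *
c=see("s4")
E
```

```text
clock: 6.77
position: [0.5362, 0.0218, 0.0966]
ee_rot: [0.728, 0.686, -0.0, -0.0]
ft_force: [-4.9, -0.7, 8.1]
grip_width: 0.999
grasp_force: 4.0
clock: 6.93
position: [0.5363, 0.0219, 0.0965]
ee_rot: [0.728, 0.686, -0.001, -0.0]
ft_force: [-5.7, -1.2, 11.3]
grip_width: 0.999
grasp_force: 5.5
```

View pics/s4.png

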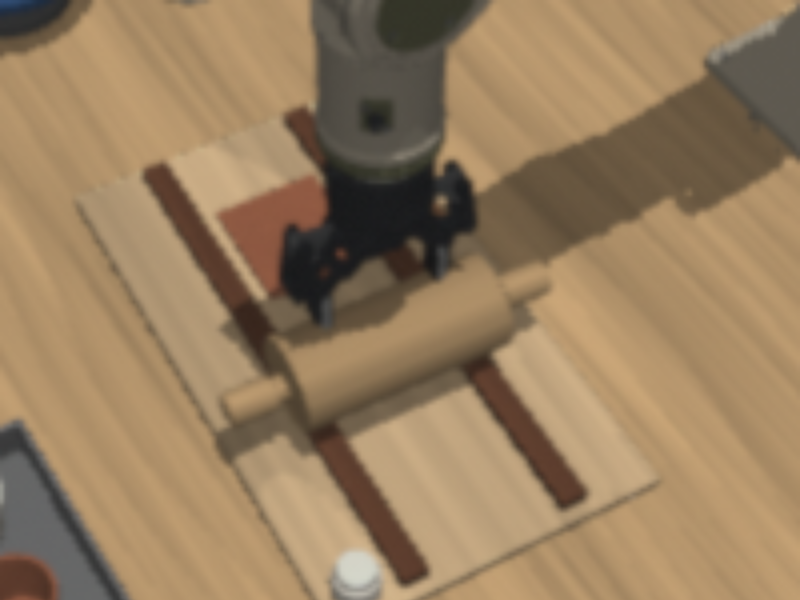

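The pin rolled on again and stays square: handle ends are near (230,405) and (547,282). I'll convert these to positions.

```bash
cat >> h.py <<'E'
def pin(L,R):
    c=camera("scene")
    a,b=[ray(c,190+(p[0]-1.5)/4,130+(p[1]-1.5)/4,.062)[:2] for p in (L,R)]
    m=(a+b)/2;d=np.array([.0524,.9986]);n=np.array([.9986,-.0524]);r=m-[.5285,-.121]
    print("mid",m.round(4),"len",np.linalg.norm(a-b).round(3),"ang",np.degrees(np.arctan2(*(b-a)[::-1]))%180-180,"along",(r@d).round(4),"across",(r@n).round(4))
E
python3 - <<'E'
from h import *
pin((268,464),(578,331));pin((250,438),(563,312));pin((230,405),(542,282))
E
```

```text
mid [0.5397 0.0952] len 0.256 ang -4.254322920912159 along 0.2165 across -0.0002
mid [0.5393 0.0722] len 0.257 ang -5.444368165882338 along 0.1935 across 0.0007
mid [0.537 0.04 ] len 0.259 ang -5.562590364187656 along 0.1613 across 0.0
```

```bash

python3 -m inch '[{"slide":[0,0,0.005],"yaw":0},{"slide":[0,0,0.012],"yaw":0},{"slide":[0,0.006,0.012],"yaw":0},{"slide":[0.001,0.022,0.012],"yaw":0},{"slide":[0.002,0.032,0.012],"yaw":0},{"slide":[0.002,0.032,0.008],"yaw":0},{"slide":[0.002,0.032,0.003],"yaw":0},{"slide":[0.002,0.032,0],"yaw":0},{"slide":[0.002,0.032,0],"yaw":0},{"slide":[0.002,0.029,0],"yaw":0},{"slide":[0.001,0.024,0],"yaw":0},{"slide":[0.001,0.018,0],"yaw":0},{"slide":[0.001,0.011,0],"yaw":0},{"slide":[0,0.004,0],"yaw":0},{"slide":[0,-0.003,0],"yaw":0},{"slide":[-0.001,-0.01,0],"yaw":0},{"slide":[-0.001,-0.017,0],"yaw":0},{"slide":[-0.001,-0.023,0],"yaw":0},{"slide":[-0.001,-0.028,0],"yaw":0},{"slide":[-0.001,-0.03,0],"yaw":0}]'
python3 -m inch '[{"slide":[0,0,0],"yaw":0},{"slide":[0,0,0],"yaw":0}]'
python3 -m inch '[{"slide":[0,0,0.005],"yaw":0},{"slide":[0,0,0.012],"yaw":0},{"slide":[0,0.006,0.012],"yaw":0},{"slide":[0.001,0.022,0.012],"yaw":0},{"slide":[0.002,0.032,0.012],"yaw":0},{"slide":[0.002,0.032,0.008],"yaw":0},{"slide":[0.002,0.032,0.003],"yaw":0},{"slide":[0.002,0.032,0],"yaw":0},{"slide":[0.002,0.032,0],"yaw":0},{"slide":[0.002,0.029,0],"yaw":0},{"slide":[0.001,0.024,0],"yaw":0},{"slide":[0.001,0.018,0],"yaw":0},{"slide":[0.001,0.011,0],"yaw":0},{"slide":[0,0.004,0],"yaw":0},{"slide":[0,-0.003,0],"yaw":0},{"slide":[-0.001,-0.01,0],"yaw":0},{"slide":[-0.001,-0.017,0],"yaw":0},{"slide":[-0.001,-0.023,0],"yaw":0},{"slide":[-0.001,-0.028,0],"yaw":0},{"slide":[-0.001,-0.03,0],"yaw":0}]'
python3 -m inch '[{"slide":[0,0,0],"yaw":0},{"slide":[0,0,0],"yaw":0}]'
python3 - <<'E'
from h import *
c=see("s5")
E
```

```text
clock: 8.8
position: [0.535, -0.0087, 0.0967]
ee_rot: [0.728, 0.686, -0.001, -0.0]
ft_force: [-9.3, -0.7, 14.0]
grip_width: 1.0
grasp_force: 7.0
clock: 8.97
position: [0.535, -0.0083, 0.0967]
ee_rot: [0.728, 0.686, -0.001, -0.0]
ft_force: [-9.7, -0.7, 16.1]
grip_width: 1.003
grasp_force: 7.8
clock: 10.63
position: [0.5339, -0.0388, 0.097]
ee_rot: [0.728, 0.686, -0.001, -0.001]
ft_force: [-11.5, 0.0, 16.9]
grip_width: 0.998
grasp_force: 8.8
clock: 10.8
position: [0.534, -0.0383, 0.097]
ee_rot: [0.728, 0.686, -0.001, -0.001]
ft_force: [-11.4, 0.1, 18.5]
grip_width: 1.0
grasp_force: 9.5
```

View pics/s5.png

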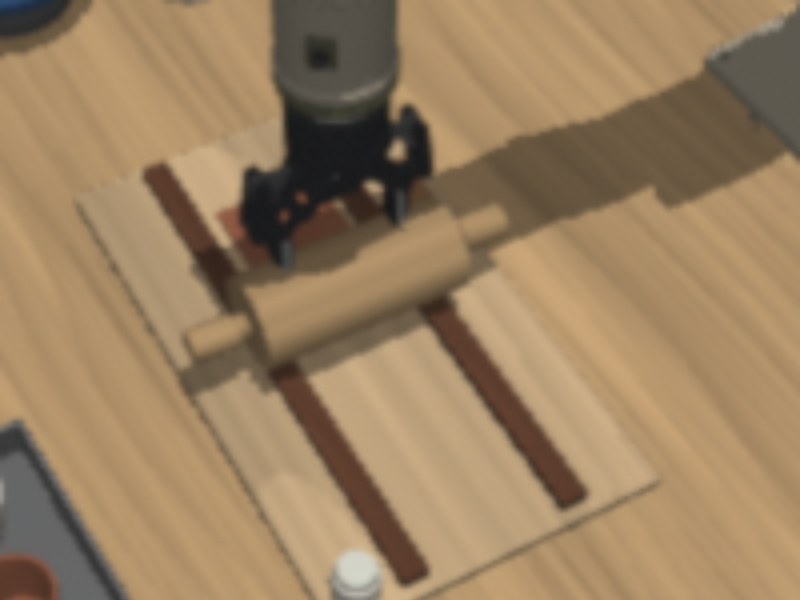

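Pin ends are near (192,342) and (502,218), and it is rolling cleanly with about 98 mm left. Two more strokes.

```bash

python3 -c "
from h import *
pin((192,342),(502,218))"
python3 -m inch '[{"slide":[0,0,0.005],"yaw":0},{"slide":[0,0,0.012],"yaw":0},{"slide":[0,0.006,0.012],"yaw":0},{"slide":[0.001,0.022,0.012],"yaw":0},{"slide":[0.001,0.032,0.012],"yaw":0},{"slide":[0.001,0.032,0.008],"yaw":0},{"slide":[0.001,0.032,0.003],"yaw":0},{"slide":[0.001,0.032,0],"yaw":0},{"slide":[0.001,0.032,0],"yaw":0},{"slide":[0.001,0.029,0],"yaw":0},{"slide":[0.001,0.024,0],"yaw":0},{"slide":[0,0.018,0],"yaw":0},{"slide":[0,0.011,0],"yaw":0},{"slide":[0,0.004,0],"yaw":0},{"slide":[-0.001,-0.003,0],"yaw":0},{"slide":[-0.001,-0.01,0],"yaw":0},{"slide":[-0.001,-0.017,0],"yaw":0},{"slide":[-0.002,-0.023,0],"yaw":0},{"slide":[-0.002,-0.028,0],"yaw":0},{"slide":[-0.002,-0.03,0],"yaw":0}]'
python3 -m inch '[{"slide":[0,0,0],"yaw":0},{"slide":[0,0,0],"yaw":0}]'
python3 -m inch '[{"slide":[0,0,0.005],"yaw":0},{"slide":[0,0,0.012],"yaw":0},{"slide":[0,0.006,0.012],"yaw":0},{"slide":[0.001,0.022,0.012],"yaw":0},{"slide":[0.001,0.032,0.012],"yaw":0},{"slide":[0.001,0.032,0.008],"yaw":0},{"slide":[0.001,0.032,0.003],"yaw":0},{"slide":[0.001,0.032,0],"yaw":0},{"slide":[0.001,0.032,0],"yaw":0},{"slide":[0.001,0.029,0],"yaw":0},{"slide":[0.001,0.024,0],"yaw":0},{"slide":[0,0.018,0],"yaw":0},{"slide":[0,0.011,0],"yaw":0},{"slide":[0,0.004,0],"yaw":0},{"slide":[-0.001,-0.003,0],"yaw":0},{"slide":[-0.001,-0.01,0],"yaw":0},{"slide":[-0.001,-0.017,0],"yaw":0},{"slide":[-0.002,-0.023,0],"yaw":0},{"slide":[-0.002,-0.028,0],"yaw":0},{"slide":[-0.002,-0.03,0],"yaw":0}]'
python3 -m inch '[{"slide":[0,0,0],"yaw":0},{"slide":[0,0,0],"yaw":0}]'
python3 - <<'E'
from h import *
c=see("s6")
E
```

```text
mid [ 0.5303 -0.0264] len 0.265 ang -4.502364089721766 along 0.0946 across -0.0031
clock: 12.57
position: [0.5323, -0.0688, 0.0973]
ee_rot: [0.728, 0.686, -0.0, -0.0]
ft_force: [-8.6, 0.3, 14.3]
grip_width: 0.998
grasp_force: 7.5
clock: 12.73
position: [0.5324, -0.0684, 0.0973]
ee_rot: [0.728, 0.686, -0.0, -0.0]
ft_force: [-8.9, -0.4, 15.8]
grip_width: 1.0
grasp_force: 8.2
clock: 14.4
position: [0.5304, -0.0988, 0.0974]
ee_rot: [0.728, 0.686, -0.0, -0.0]
ft_force: [-8.4, -0.2, 12.8]
grip_width: 0.997
grasp_force: 6.7
clock: 14.57
position: [0.5304, -0.0983, 0.0974]
ee_rot: [0.728, 0.686, -0.0, -0.0]
ft_force: [-7.5, -1.5, 14.4]
grip_width: 1.003
grasp_force: 7.2
```

View pics/s6.png

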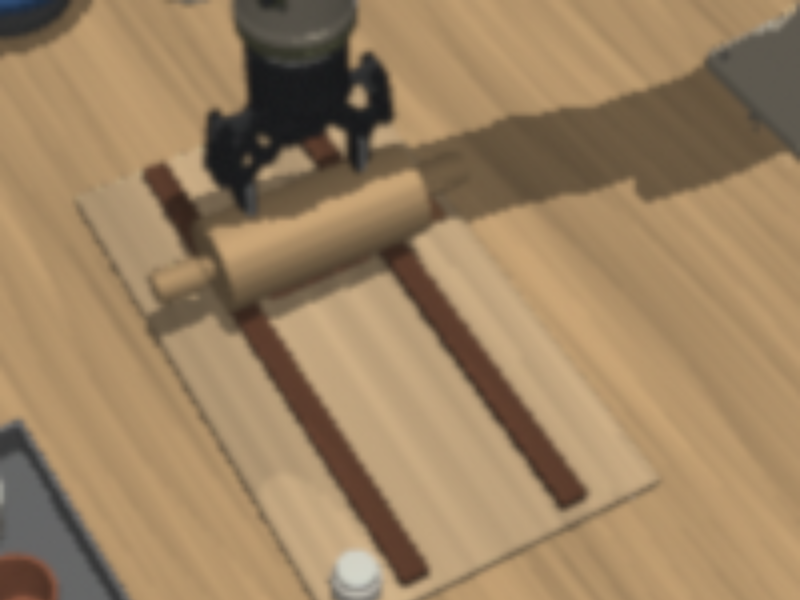

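Pin ends are near (157,282) and (458,160), with about 36 mm left. I'll do a 25 mm stroke, lift clear and measure from the top.

```bash

python3 -c "
from h import *
pin((157,282),(460,160))"
python3 -m inch '[{"slide":[0,0,0.005],"yaw":0},{"slide":[0,0,0.012],"yaw":0},{"slide":[0,0.006,0.012],"yaw":0},{"slide":[0.001,0.022,0.012],"yaw":0},{"slide":[0.001,0.032,0.012],"yaw":0},{"slide":[0.001,0.032,0.008],"yaw":0},{"slide":[0.001,0.032,0.003],"yaw":0},{"slide":[0.001,0.032,0],"yaw":0},{"slide":[0.001,0.032,0],"yaw":0},{"slide":[0.001,0.029,0],"yaw":0},{"slide":[0.001,0.024,0],"yaw":0},{"slide":[0,0.018,0],"yaw":0},{"slide":[0,0.012,0],"yaw":0},{"slide":[0,0.006,0],"yaw":0},{"slide":[-0.001,0,0],"yaw":0},{"slide":[-0.001,-0.006,0],"yaw":0},{"slide":[-0.001,-0.011,0],"yaw":0},{"slide":[-0.001,-0.015,0],"yaw":0},{"slide":[-0.001,-0.018,0],"yaw":0},{"slide":[-0.001,-0.018,0],"yaw":0}]'
python3 -m inch '[{"slide":[0,0,0],"yaw":0},{"slide":[0,0,0],"yaw":0},{"slide":[0,0,0.005],"yaw":0},{"slide":[0,0,0.015],"yaw":0},{"slide":[0,0.01,0.04],"yaw":0},{"slide":[0,0.04,0.07],"yaw":0},{"slide":[0,0.07,0.1],"yaw":0},{"slide":[0,0.1,0.11],"yaw":0},{"slide":[0,0.14,0.11],"yaw":0},{"slide":[0,0.18,0.11],"yaw":0},{"slide":[0,0.21,0.11],"yaw":0},{"slide":[0,0.23,0.11],"yaw":0},{"slide":[0,0.23,0.11],"yaw":0},{"slide":[0,0.23,0.11],"yaw":0},{"slide":[0,0.23,0.11],"yaw":0}]'
python3 - <<'E'
from h import *
c=camera("top");cv2.imwrite("pics/t7.png",cv2.resize(c["frame"][172:262,210:362,::-1],None,fx=4,fy=4,interpolation=cv2.INTER_CUBIC))
E
```

```text
mid [ 0.5255 -0.0922] len 0.265 ang -3.61671153667632 along 0.0286 across -0.0045
clock: 16.33
position: [0.529, -0.1168, 0.0977]
ee_rot: [0.728, 0.686, -0.0, -0.0]
ft_force: [-11.0, 0.7, 19.1]
grip_width: 1.001
grasp_force: 9.3
clock: 17.58
position: [0.5302, 0.114, 0.2068]
ee_rot: [0.728, 0.686, 0.0, 0.0]
ft_force: [0.3, -0.2, 0.5]
grip_width: 1.001
grasp_force: 0.0
```

View pics/t7.png

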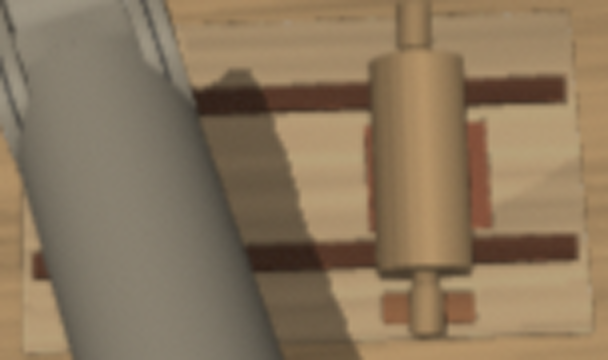

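The pin now covers most of the tile, with terracotta visible on the right at columns 468–490 and a sliver on the left at 365–372. Barrel edges are at about 372 and 467.

```bash
python3 - <<'E'
from h import *
c=camera("top")
W=lambda x,y,z:ray(c,210+(x-1.5)/4,172+(y-1.5)/4,z)[:2]
g=[]
for y,l,r in((90,371,464),(170,373,467),(250,376,471)):
    m=(W(l,y,.062)+W(r,y,.062))/2;g.append(m)
a=g[0]-g[2];print("axis ang",np.degrees(np.arctan2(a[1],a[0])))
e=(W(418,54,.062)+W(423,274,.062))/2
for t in((.5285,-.121),(.5283,-.1219)):
    r=g[1]-t;print(g,"along",r@[.0524,.9986],"across(barrel ends)",(e-t)@[.9986,-.0524],np.linalg.norm(W(418,54,.062)-W(423,274,.062)))
E
```

```text
axis ang -3.9315340548403466
[array([ 0.58953927, -0.11652608]), array([ 0.52433085, -0.11164908]), array([ 0.46036901, -0.10764871])] along 0.009119365946353458 across(barrel ends) 0.0014322062517309034 0.1782869692946234
[array([ 0.58953927, -0.11652608]), array([ 0.52433085, -0.11164908]), array([ 0.46036901, -0.10764871])] along 0.010028585946353455 across(barrel ends) 0.0015847662517308814 0.1782869692946234
```

9.5 mm remains, so I'll return for one last 19 mm finger stroke.

```bash

python3 -m inch '[{"slide":[0,-0.02,0],"yaw":0},{"slide":[0,-0.05,0],"yaw":0},{"slide":[0,-0.085,-0.01],"yaw":0},{"slide":[0,-0.12,-0.02],"yaw":0},{"slide":[0,-0.155,-0.03],"yaw":0},{"slide":[0,-0.185,-0.05],"yaw":0},{"slide":[0,-0.205,-0.07],"yaw":0},{"slide":[0,-0.215,-0.085],"yaw":0},{"slide":[0,-0.22,-0.095],"yaw":0},{"slide":[0,-0.22,-0.1],"yaw":0},{"slide":[0,-0.22,-0.105],"yaw":0},{"slide":[0,-0.22,-0.108],"yaw":0},{"slide":[0,-0.22,-0.11],"yaw":0},{"slide":[0,-0.22,-0.11],"yaw":0}]'
python3 -m inch '[{"slide":[0,-0.002,0],"yaw":0},{"slide":[0,-0.005,0],"yaw":0},{"slide":[0,-0.009,0],"yaw":0},{"slide":[-0.001,-0.013,0],"yaw":0},{"slide":[-0.001,-0.016,0],"yaw":0},{"slide":[-0.001,-0.018,0],"yaw":0},{"slide":[-0.001,-0.019,0],"yaw":0},{"slide":[-0.001,-0.019,0],"yaw":0},{"slide":[-0.001,-0.019,0],"yaw":0},{"slide":[-0.001,-0.019,0.005],"yaw":0},{"slide":[-0.001,-0.019,0.015],"yaw":0},{"slide":[0,-0.01,0.04],"yaw":0},{"slide":[0,0.02,0.07],"yaw":0},{"slide":[0,0.05,0.1],"yaw":0},{"slide":[0,0.08,0.11],"yaw":0},{"slide":[0,0.12,0.11],"yaw":0},{"slide":[0,0.16,0.11],"yaw":0},{"slide":[0,0.2,0.11],"yaw":0},{"slide":[0,0.22,0.11],"yaw":0},{"slide":[0,0.22,0.11],"yaw":0}]'
python3 -m inch '[{"slide":[0,0,0],"yaw":0},{"slide":[0,0,0],"yaw":0},{"slide":[0,0,0],"yaw":0},{"slide":[0,0,0],"yaw":0}]'
python3 - <<'E'
from h import *
c=camera("top");cv2.imwrite("pics/t8.png",cv2.resize(c["frame"][172:262,210:362,::-1],None,fx=4,fy=4,interpolation=cv2.INTER_CUBIC))
E
```

```text
clock: 18.85
position: [0.5304, -0.1037, 0.0977]
ee_rot: [0.727, 0.687, 0.001, -0.0]
ft_force: [-5.1, 1.3, 9.5]
grip_width: 0.996
grasp_force: 4.4
clock: 20.52
position: [0.5293, 0.1221, 0.2072]
ee_rot: [0.724, 0.689, 0.001, -0.0]
ft_force: [0.2, 0.5, -0.0]
grip_width: 0.996
grasp_force: 0.0
clock: 20.85
position: [0.5301, 0.114, 0.2067]
ee_rot: [0.728, 0.686, 0.0, 0.0]
ft_force: [-0.9, -0.9, 0.4]
grip_width: 0.998
grasp_force: 0.0
```

View pics/t8.png

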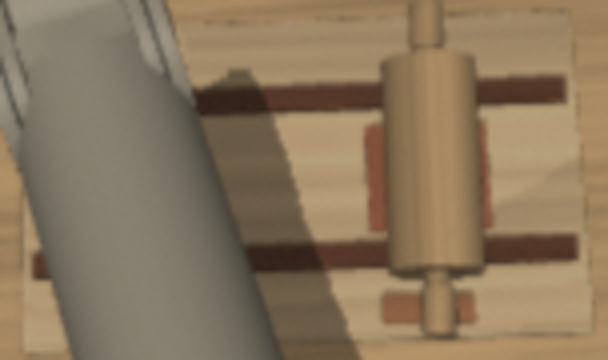

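The pin stands centred over the tile: barrel edges are at 386 and 480 in mid row, moved about 10 mm, so the offset is about 0 mm. It is within 1° of square, at rest, and the fingers are clear.

```bash
python3 - <<'E'
from h import *
c=camera("top")
W=lambda x,y,z:ray(c,210+(x-1.5)/4,172+(y-1.5)/4,z)[:2]
m=(W(386,170,.062)+W(480,170,.062))/2
al=(m-[.5285,-.1215])@[.0524,.9986];print("along",al)
if abs(al)<.005: print(hand_in())
E
```

```text
along -0.0006565078070446632
the job is handed in; nothing more can be done
None
```

I rolled the pin onto the tile in seven gentle strokes and handed the job in. It measured about 1 mm from the tile's middle along the strips and within about 1° of square, with the fingers well clear; no verdict came back.

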